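Set out the potting-on row

ROBOT

A 7-joint arm with a two-finger parallel gripper is mounted at the origin on the work surface. World frame = base frame: x ahead of the robot, y to its left, z up, the work surface at z = 0. Lengths are in mm, angles in rad, forces in N, time in s.
With the tool pointing down it reaches from about 400 to 875 mm from the base axis. Payload 4.4 kg.
Tool frame: the origin (TCP) lies at the very end of the fingers, on their centre line; the grasp point (between the pads) lies ctrl.grip_depth behind it (ctrl.grip_depth is the distance from the TCP to the grasp point, in mm); y points along the fingers, x is the direction in which the jaws open and shut, and the axes are right-handed (so a half turn about y gives the same grasp; the last joint's range is limited). The gripper opens to 85 mm and grips with 20 to 120 N. Pads are 22 mm wide; open, the fingers measure 114 mm over their backs; the gripper's body (76 mm by 85 mm) begins 54 mm behind the grasp point. The pads swing forward as they close: fully open they stand 13 mm farther back than shut.
Start: joints at [1.1, 0.628, 0.038, 1.517, -0.027, 0.996, -0.02], TCP at [256.022, -597.47, 193.413] pointing down, gripper open.
Joint ranges: [-3.06, 3.06], [-0.37, 2.12], [-1.25, 1.32], [0.18, 2.47], [-1.1, 4.24], [0.23, 1.98], [-2.94, 2.94]. Speed limits (rad/s): [2.57, 2.57, 3.14, 3.14, 3.14, 3.14, 3.14].

INTERFACE

Orientations are given as [roll, pitch, yaw] about the fixed x, y, z axes, in that order (R = Rz(yaw) Ry(pitch) Rx(roll)).
In Python, from cell import ctrl gives the robot as it stands.
- The arm moves only by the tool apply_moves, never from a script. Its argument "motion" is a list of rows, each a list of 5 numbers: the shift along the tool's x, y, z in cm, then the turn about the tool's y in rad, then the finger opening in cm, from 0 to 8.54. In form: [[tx, ty, tz, roll, hand], ...]. A call has 1 to 20 rows; each row is the pose to reach, as a shift and turn from the pose commanded when the call began, along the tool's axes at that moment; what a row does not reach only later rows make up. A row lasts 1/8 s, in which the tool goes at most 62.5 mm and 10.7 degrees, less where a joint would pass 70% of its speed; a pose out of reach is approached as far as the arm can. A call with a gripper value outside its range is refused whole. The fingers move at their own pace and stop on an object; the grip force is fixed at half the most. Time passes only in rows, so rows that repeat a pose let the fingers close. It gives the time, the measured TCP pose, the force and the opening at its end, in the units of the state.
- ctrl.read_state(): the state, without advancing time (a new reading comes with each control period).
- ctrl.get_image(name): name is "scene" or "side" or "wrist"; returns a dict with "image" (480x640x3 uint8, red, green, blue), "vfov" (degrees; the focal length in pixels is half the picture's height over the tangent of half this angle, whatever the lens; pixels are square), "cx", "cy" (the principal point, pixels), "extrinsics" (4x4, takes a point from world to camera coordinates); the wrist camera has in their place "tool_from_camera" (4x4, takes a point from camera to tool coordinates, whose origin is the TCP and whose axes are the tool frame's). Camera axes: x right, y up, looking along -z (the intrinsics and any distortion apply to the point x, -y, -z); pixel columns grow to the right and rows downward; lengths in mm; the calibration is good to about 2 mm. A picture is of the moment at which its call begins: read the wrist's pose just before it. There is no depth.
- ctrl.finish_job(): hands the job in, once; it reports no verdict.
Trained networks look in a picture, given as the dict that the camera call returned (one of the last four; its "shot" number tells which), for a name from the list of things; names that differ only in an ending like _2 or _b are one class to them, and where a whole thing is asked for, a point or a joint stands for the part that bears it (a point fixed in the world has none). Each returns a list of dicts, best first, with "confidence" (0 to 1); they miss things now and then, are a little off and sometimes report something else, mostly with a low value. They report only what shows in the picture. A call takes as long as a camera call.
- ctrl.search_frame(picture, query): "location" ([x, y, z] in mm, in world coordinates, good to about 4 mm: the middle of the surface that is visible of it).
- ctrl.mark_of(picture, query): "location" ([x, y, z] in mm, in world coordinates, good to about 4 mm: a listed point, or the origin of a listed thing).
The state is a dict: "clock": time; "qpos": joint angles; "qd": joint speeds; "tau": joint torques, N m; "eef_pos": TCP position; "tool_rot": TCP orientation; "force": force on the tool from outside, world axes, zero at the start; "torque": the same for the moment, N m; "width": finger opening in mm.
Only numpy, scipy, OpenCV 4.12 (cv2) and the standard library are available. Lean on these libraries where they do the work, as an engineer would, in place of code of your own. Each camera call takes 0.05 s, during which the arm holds its last target.

TASK

Get the bench ready for potting on: stand the four terracotta pots upright on the row of cork mats, one in the middle of each mat, in order of size, with the smallest next to the clear planter of seedlings and the largest next to the big white glazed pot. Set each pot down gently rather than dropping it, and leave the white pot where it stands.

Things in the scene. Friction and masses are not known exactly. Their poses are not given: they have to be found in the camera images.
- pot_s: the smallest of four loose empty terracotta flower pots: round, open at the top, 34 mm across its rim, 32 mm tall, tapering to a foot 22 mm across; the rim is a straight upright collar over the top 10 mm. Stands upright on the slab. Origin at the centre of its underside, z up; its yaw means nothing.
- pot_m: the second smallest of four loose empty terracotta flower pots: round, open at the top, 45 mm across its rim, 42 mm tall, tapering to a foot 30 mm across; the rim is a straight upright collar over the top 13 mm. Stands upright on the slab. Origin at the centre of its underside, z up; its yaw means nothing.
- pot_l: the second largest of four loose empty terracotta flower pots: round, open at the top, 56 mm across its rim, 52 mm tall, tapering to a foot 37 mm across; the rim is a straight upright collar over the top 16 mm. Stands upright on the slab. Origin at the centre of its underside, z up; its yaw means nothing.
- pot_xl: the largest of four loose empty terracotta flower pots: round, open at the top, 67 mm across its rim, 62 mm tall, tapering to a foot 44 mm across; the rim is a straight upright collar over the top 19 mm. Stands upright on the slab. Origin at the centre of its underside, z up; its yaw means nothing.
- mat_a: the cork mat at the robot's right-hand (-y) end of a row of four alike (a, b, c, d from right to left, 110 mm apart along the row): a round disc 84 mm across and 4 mm thick, fixed on a low dark oak board (110 mm wide, 450 mm long) whose top is 18 mm above the slab, so a mat's top is 22 mm above the slab. Origin at the centre of its underside, z up; its y axis runs along the row.
- mat_b: the cork mat second from the robot's right of a row of four alike (a, b, c, d from right to left, 110 mm apart along the row): a round disc 84 mm across and 4 mm thick, fixed on a low dark oak board (110 mm wide, 450 mm long) whose top is 18 mm above the slab, so a mat's top is 22 mm above the slab. Origin at the centre of its underside, z up; its y axis runs along the row.
- mat_c: the cork mat third from the robot's right of a row of four alike (a, b, c, d from right to left, 110 mm apart along the row): a round disc 84 mm across and 4 mm thick, fixed on a low dark oak board (110 mm wide, 450 mm long) whose top is 18 mm above the slab, so a mat's top is 22 mm above the slab. Origin at the centre of its underside, z up; its y axis runs along the row.
- mat_d: the cork mat at the robot's left-hand (+y) end of a row of four alike (a, b, c, d from right to left, 110 mm apart along the row): a round disc 84 mm across and 4 mm thick, fixed on a low dark oak board (110 mm wide, 450 mm long) whose top is 18 mm above the slab, so a mat's top is 22 mm above the slab. Origin at the centre of its underside, z up; its y axis runs along the row.
- planter: clear acrylic herb planter with a sliding door and green seedlings in it, 170 mm (its x) by 240 mm (its y) by 150 mm tall, fixed on the slab beyond one end of the row of mats (the left or the right end, it varies). Origin at the centre of its underside.
- glazed_pot: big white glazed ceramic pot, empty, 148 mm across the rim, 130 mm tall, loose (about 1.4 kg), standing on the slab beyond the other end of the row. Origin at the centre of its underside.

How it is judged (in metres and radians):
At the end, for the whole second after the job is handed in: From the planter's end of the row to the white pot's end the mats carry the smallest, second smallest, second largest and largest terracotta pot, each standing upright (within 0.1 rad) on its mat with its centre within 15 mm of the mat's centre, let go and at rest (((world y of planter above 0 m and horizontal distance between pot_s and mat_d below 0.015 m and z of pot_s in the frame of mat_d between -0.002 and 0.01 m and horizontal distance between pot_m and mat_c below 0.015 m and z of pot_m in the frame of mat_c between -0.002 and 0.01 m and horizontal distance between pot_l and mat_b below 0.015 m and z of pot_l in the frame of mat_b between -0.002 and 0.01 m and horizontal distance between pot_xl and mat_a below 0.015 m and z of pot_xl in the frame of mat_a between -0.002 and 0.01 m) or (world y of planter below 0 m and horizontal distance between pot_s and mat_a below 0.015 m and z of pot_s in the frame of mat_a between -0.002 and 0.01 m and horizontal distance between pot_m and mat_b below 0.015 m and z of pot_m in the frame of mat_b between -0.002 and 0.01 m and horizontal distance between pot_l and mat_c below 0.015 m and z of pot_l in the frame of mat_c between -0.002 and 0.01 m and horizontal distance between pot_xl and mat_d below 0.015 m and z of pot_xl in the frame of mat_d between -0.002 and 0.01 m)) and angle between each of pot_s, pot_m, pot_l, pot_xl's own z axis and vertical below 0.1 rad and linear speed of each of pot_s, pot_m, pot_l, pot_xl below 0.02 m/s and angular speed of each of pot_s, pot_m, pot_l, pot_xl below 0.2 rad/s); the robot touches nothing.
It fails at once if a terracotta pot is dropped or thrown: it moves faster than 0.6 m/s while the fingers do not touch it (a fall of about 18 mm) ((linear speed of pot_s above 0.6 m/s and contact force between the fingers and pot_s below 0.05 N) or (linear speed of pot_m above 0.6 m/s and contact force between the fingers and pot_m below 0.05 N) or (linear speed of pot_l above 0.6 m/s and contact force between the fingers and pot_l below 0.05 N) or (linear speed of pot_xl above 0.6 m/s and contact force between the fingers and pot_xl below 0.05 N)).
It fails at once if the white glazed pot is pushed more than 20 mm from its place or tipped more than 0.2 rad (distance of glazed_pot from where it was at the start of the episode above 0.02 m or angle between glazed_pot's own z axis and vertical above 0.2 rad).
It also fails if it takes over 112 s, if anything falls off the work surface, if the arm or the gripper's body presses on something with over 40 N, if the wrist force passes 120 N, or if a joint passes its speed limit or range.

## Working session

There is one attempt and no reset: what is moved stays moved. The work goes in short steps, Python scripts to look and compute and a tool call to move; the robot and the scene stay as the last step left them, time stands still between calls to the robot, and variables do not carry over. Pictures are saved under pics/ and viewed, and the job is handed in when it is done.

Besides the shell and the picture viewer there is one more tool, called as name(argument=value, ...) on one line, values as JSON. apply_moves: Moves the arm, as the interface text tells. Its arguments: {"type":"object","properties":{"motion":{"type":"array","items":{"type":"array","items":{"type":"number"}}}},"required":["motion"]}

```bash
ls; mkdir -p pics; python3 - <<'E'
from cell import ctrl
import cv2,numpy as np
s=ctrl.read_state()
print(s, ctrl.grip_depth)
for n in ["scene","side","wrist"]:
    p=ctrl.get_image(n)
    cv2.imwrite(f"pics/{n}0.png",p["image"][:,:,::-1])
    print(n,{k:v for k,v in p.items() if k!="image"})
    for q in ["pot_s","pot_m","pot_l","pot_xl","mat_a","mat_b","mat_c","mat_d","planter","glazed_pot"]:
        r=ctrl.mark_of(p,q)
        print(q,[(np.round(d["location"]),round(d["confidence"],2)) for d in r[:5]])
E
```

```text
pics
{'clock': 0.0, 'qpos': array([ 1.10019767,  0.62932601,  0.03842264,  1.51837877, -0.02698921,
        0.9963292 , -0.01994701]), 'qd': array([ 0.00039211,  0.00108626, -0.00030739, -0.00086293,  0.00023231,
        0.00021448,  0.00056276]), 'tau': array([ 2.87467628e-04, -5.63404584e+01,  1.22601695e+00, -1.93448728e+01,
        1.08517628e-02,  1.04761234e-02,  5.95950928e-05]), 'eef_pos': array([ 255.7439976 , -596.79846668,  192.49842322]), 'tool_rot': array([-1.57081875,  0.00192375, -1.16592344]), 'force': array([0.07870254, 0.04221951, 0.26205507]), 'torque': array([ 0.02211135, -0.03169308,  0.04145934]), 'width': 85.44723620686248} 18.700000000000003
scene {'vfov': 49.53073607640528, 'cx': 321.9359265313138, 'cy': 240.37319466143234, 'extrinsics': array([[ 4.92224810e-01,  8.70441136e-01,  6.85315096e-03,
        -2.76340760e+02],
       [-7.23624341e-01,  4.04800260e-01,  5.59021075e-01,
         3.57635527e+02],
       [ 4.83820782e-01, -2.80123149e-01,  8.29125125e-01,
        -1.41188071e+03],
       [ 0.00000000e+00,  0.00000000e+00,  0.00000000e+00,
         1.00
[... 2436 characters left out ...]
  -0.]), 0.49)]
planter [(array([ 636., -478.,    3.]), 0.96)]
glazed_pot [(array([557., 477.,   2.]), 0.73), (array([437.,  81.,  -0.]), 0.44)]
wrist {'vfov': 65.29512457266286, 'cx': 317.54678727295345, 'cy': 238.6175895114213, 'tool_from_camera': array([[ 9.99998069e-01, -1.88163057e-03, -5.67796646e-04,
         3.82898629e-01],
       [ 6.00529599e-06,  2.91815211e-01, -9.56474716e-01,
        -1.80576958e+02],
       [ 1.96542376e-03,  9.56472865e-01,  2.91814659e-01,
         7.33074663e+01],
       [ 0.00000000e+00,  0.00000000e+00,  0.00000000e+00,
         1.00000000e+00]]), 'shot': 3}
pot_s []
pot_m []
pot_l []
pot_xl []
mat_a []
mat_b []
mat_c []
mat_d []
planter []
glazed_pot []
```

View pictures.

View pics/scene0.png

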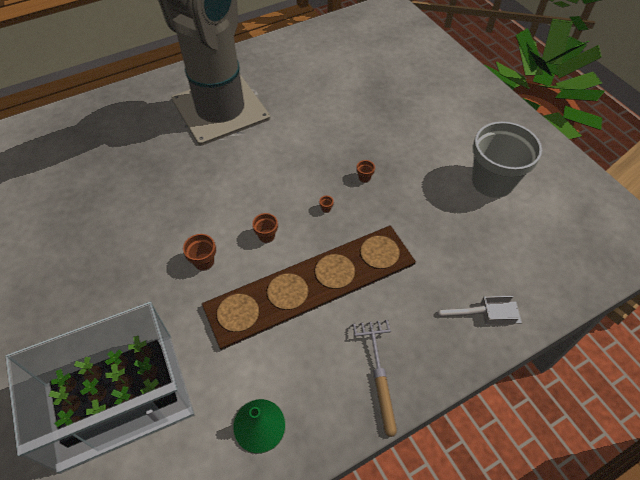

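View pics/side0.png

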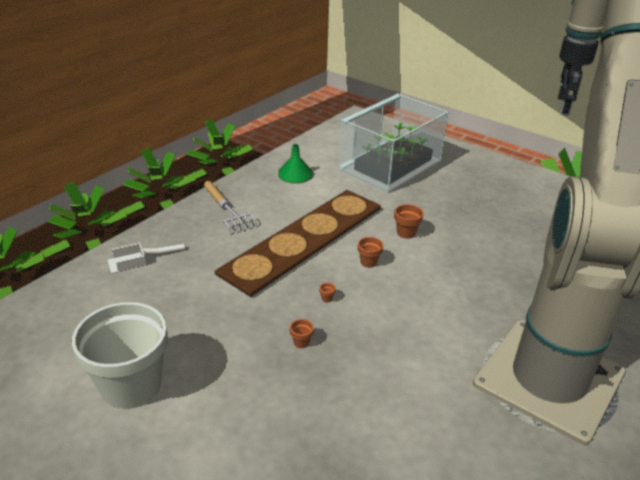

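View pics/wrist0.png

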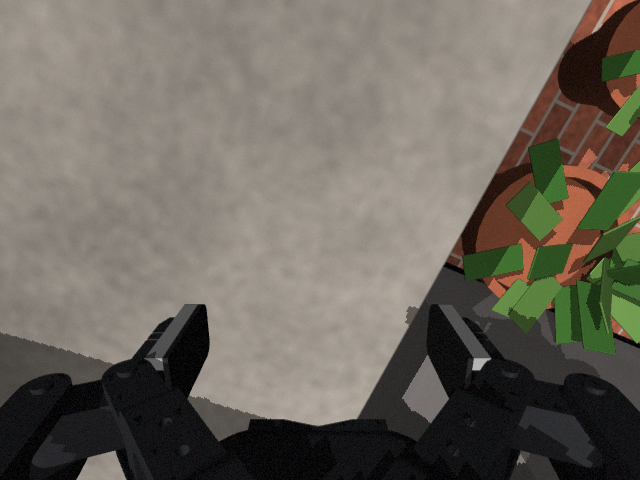

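```bash
cat > h.py <<'E'
import cv2,numpy as np
from scipy.optimize import minimize,least_squares
def K(p):
    f=240/np.tan(np.radians(p["vfov"]/2)); return f,p["cx"],p["cy"]
def proj(p,X,E=None):
    E=p["extrinsics"] if E is None else E
    X=np.atleast_2d(X); c=X@E[:3,:3].T+E[:3,3]; f,cx,cy=K(p)
    return np.c_[cx+f*c[:,0]/-c[:,2], cy+f*-c[:,1]/-c[:,2]]
def unproj(p,uv,z,E=None):
    E=p["extrinsics"] if E is None else E
    f,cx,cy=K(p); uv=np.atleast_2d(uv).astype(float)
    d=np.c_[(uv[:,0]-cx)/f,-(uv[:,1]-cy)/f,-np.ones(len(uv))]@E[:3,:3]
    o=-E[:3,:3].T@E[:3,3]
    return o+d*((z-o[2])/d[:,2])[:,None]
def rot(rpy):
    from scipy.spatial.transform import Rotation as R
    return R.from_euler('xyz',rpy).as_matrix()
def wristE(p,s):
    T=np.eye(4);T[:3,:3]=rot(s["tool_rot"]);T[:3,3]=s["eef_pos"]
    return np.linalg.inv(T@p["tool_from_camera"])
POT={"s":(34,32,22,10),"m":(45,42,30,13),"l":(56,52,37,16),"xl":(67,62,44,19)}
def sil(p,k,x,y,E=None,z0=0,sc=4):
    D,H,F,c=POT[k]; t=np.linspace(0,2*np.pi,60,endpoint=False)
    def circ(r,z): return np.c_[x+r*np.cos(t),y+r*np.sin(t),np.full(60,z+z0)]
    m=np.zeros((480*sc//1,640*sc//1),np.uint8)
    for A,B in((circ(D/2,H),circ(D/2,H-c)),(circ(D/2-2,H-c),circ(F/2,0))):
        q=cv2.convexHull((proj(p,np.r_[A,B],E)*sc).astype(np.int32)); cv2.fillConvexPoly(m,q,1)
    return m
def fitpot(p,k,x,y,mask,E=None,z0=0):
    """centroid matching"""
    uv=proj(p,[x,y,z0+POT[k][1]/2],E)[0]
    n,lab,st,ce=cv2.connectedComponentsWithStats(mask)
    i=1+np.argmin(np.linalg.norm(ce[1:]-uv,axis=1)+ (st[1:,4]<40)*1e4)
    c=ce[i]+.5
    for _ in range(6):
        m=cv2.moments(sil(p,k,x,y,E,z0),True); a=m["m00"]/16; q=np.array([m["m10"],m["m01"]])/m["m00"]/4
        z=z0+POT[k][1]/2
        d=unproj(p,c,z,E)[0]-unproj(p,q,z,E)[0]; x+=d[0];y+=d[1]
    return x,y,st[i,4],a
def terra(im):
    h=cv2.cvtColor(im,cv2.COLOR_RGB2HSV)
    m=((h[...,0]<=9)|(h[...,0]>175))&(h[...,1]>115)&(h[...,2]>25)
    m=m.astype(np.uint8)
    return m
def cork(im):
    h=cv2.cvtColor(im,cv2.COLOR_RGB2HSV)
    m=(h[...,0]>=12)&(h[...,0]<=22)&(h[...,1]>90)&(h[...,2]>100)
    return cv2.morphologyEx(m.astype(np.uint8),cv2.MORPH_CLOSE,np.ones((3,3)))
E
python3 - <<'E'
from cell import ctrl
from h import *
g={"s":(435,81),"m":(403,218),"l":(440,-73),"xl":(430,-226)}
M=[(593,-213),(594,-103),(606,9),(608,116)]
for n in["scene","side"]:
    p=ctrl.get_image(n); im=p["image"]; t=terra(im); c=cork(im)
    for k,(x,y) in g.items(): print(n,k,np.round(fitpot(p,k,x,y,t),1))
    nl,lab,st,ce=cv2.connectedComponentsWithStats(c)
    for x,y in M:
        uv=proj(p,[x,y,22])[0]; i=1+np.argmin(np.linalg.norm(ce[1:]-uv,axis=1)+(st[1:,4]<300)*1e4)
        q=unproj(p,np.argwhere(lab==i)[:,::-1],22)
        # area weighted in world: circle fit of contour
        cn=max(cv2.findContours((lab==i).astype(np.uint8),cv2.RETR_EXTERNAL,cv2.CHAIN_APPROX_NONE)[0],key=len)[:,0]
        w=unproj(p,cn,22)[:,:2].astype(np.float32)
        print(n,"mat",np.round(cv2.fitEllipse(w)[0],1),np.round(cv2.fitEllipse(w)[1],1))
    o=im.copy(); o[t>0]=[0,255,255]; o[c>0]=[255,0,255]; cv2.imwrite(f"pics/seg_{n}.png",o[:,:,::-1])
print(ctrl.read_state()["clock"])
E
```

```text
scene s [439.3  81.9  81.  213.8]
scene m [394.9 217.2 108.  351.8]
scene l [437.2 -75.7 234.  623.3]
scene xl [ 437.4 -222.4  338.   974.2]
scene mat [ 591.1 -212.2] [81.1 82.6]
scene mat [ 597.2 -102.3] [81.3 82. ]
scene mat [603.1   7.4] [81.2 82.4]
scene mat [609.2 117.3] [81.1 82.3]
side s [ 948.9 -412.6   42.   137.9]
side m [ 968.1 -331.9   82.   253.4]
side l [ 933.6 -394.1   42.   379.9]
side xl [ 562.7 -700.7   42.   541.9]
side mat [ 594.  -212.3] [87.9 93.9]
side mat [ 601.9 -103.2] [85.3 98.9]
side mat [607.4   7.1] [85.5 95.8]
side mat [611.8 117.3] [85.5 91.1]
1.75
```

```bash
python3 - <<'E'
from cell import ctrl
from h import *
for n,pts in(("scene",[(200,250),(200,240),(203,262),(265,215),(265,235),(366,164),(326,200)]),("side",[(407,212),(407,228),(370,243),(370,260),(302,327),(302,342),(327,288)])):
    im=ctrl.get_image(n)["image"]; h=cv2.cvtColor(im,cv2.COLOR_RGB2HSV)
    for u,v in pts: print(n,u,v,im[v,u],h[v,u])
    print(h[240,100])
    print(h[100:400:50,300])
E
```

```text
scene 200 250 [49 25  8] [ 12 213  49]
scene 200 240 [89 49 33] [  9 160  89]
scene 203 262 [63 36 27] [  7 146  63]
scene 265 215 [49 24 13] [  9 187  49]
scene 265 235 [53 29 23] [  6 144  53]
scene 366 164 [72 44 19] [ 14 188  72]
scene 326 200 [54 30 25] [  5 137  54]
[ 18  35 110]
[[ 14  28 120]
 [ 15  28 128]
 [ 19  27 133]
 [ 19  27 130]
 [ 17 138 152]
 [ 18  29 131]]
side 407 212 [188 105  56] [ 11 179 188]
side 407 228 [93 54 31] [ 11 170  93]
side 370 243 [196 108  61] [ 10 176 196]
side 370 260 [98 55 33] [ 10 169  98]
side 302 327 [147  81  50] [ 10 168 147]
side 302 342 [89 50 32] [  9 163  89]
side 327 288 [155  85  48] [ 10 176 155]
[ 28 175  54]
[[  9 157 161]
 [ 33  30 153]
 [ 26  30 172]
 [ 18 136 178]
 [ 28  29 158]
 [ 26  28 147]]
```

```bash
cat >> h.py <<'E'
def terra(im):
    h=cv2.cvtColor(im,cv2.COLOR_RGB2HSV)
    m=((h[...,0]<=18)|(h[...,0]>175))&(h[...,1]>95)&(h[...,2]>15)
    return cv2.morphologyEx(m.astype(np.uint8),cv2.MORPH_CLOSE,np.ones((3,3)))
E
python3 - <<'E'
from cell import ctrl
from h import *
g={"s":(435,81),"m":(403,218),"l":(440,-73),"xl":(430,-226)}
for n in["scene","side"]:
    p=ctrl.get_image(n); im=p["image"]; t=terra(im)
    for k,(x,y) in g.items(): print(n,k,np.round(fitpot(p,k,x,y,t),1))
    o=im.copy(); o[t>0]=[0,255,255]; cv2.imwrite(f"pics/seg_{n}.png",o[:,:,::-1])
print(ctrl.read_state()["clock"])
E
```

```text
scene s [439.   81.6 184.  213.2]
scene m [401.6 211.4 314.  354.2]
scene l [440.  -74.2 570.  622.5]
scene xl [ 434.6 -223.9  906.   972.7]
side s [437.8  80.3 248.  284.8]
side m [400.5 209.9 535.  590.3]
side l [439.1 -75.3 589.  665.6]
side xl [ 433.4 -225.3  759.   839.3]
1.95
```

```bash
cat >> h.py <<'E'
def shift(s,tgt,yaw=0.0):
    R=rot(s["tool_rot"]); d=R.T@(np.array(tgt)-s["eef_pos"])/10
    R2=R.T@rot([-np.pi/2,0,yaw]); roll=np.arctan2(R2[0,2],R2[0,0])
    return np.round(d,2),round(roll,3)
E
python3 - <<'E'
from cell import ctrl
from h import *
s=ctrl.read_state();print(shift(s,[434,-224.6,150]))
print(rot(s["tool_rot"]))
E
```

```text
(array([-27.26,   4.34,  31.04]), np.float64(-1.166))
[[ 3.93858703e-01  4.68821653e-05  9.19170996e-01]
 [-9.19170997e-01  1.40733734e-05  3.93858703e-01]
 [ 5.52911217e-06 -9.99999999e-01  4.86356472e-05]]
```

apply_moves(motion=[[-4.54,0.72,5.17,-0.166,8.54],[-9.09,1.45,10.35,-0.332,8.54],[-13.63,2.17,15.52,-0.5,8.54],[-18.17,2.89,20.69,-0.666,8.54],[-22.72,3.62,25.87,-0.832,8.54],[-27.26,4.34,31.04,-1.0,8.54],[-27.26,4.34,31.04,-1.166,8.54],[-27.26,4.34,31.04,-1.166,8.54],[-27.26,4.34,31.04,-1.166,8.54],[-27.26,4.34,31.04,-1.166,8.54]])

```text
clock: 3.2
eef_pos: [433.4, -226.2, 150.1]
tool_rot: [-1.572, 0.0, -0.003]
force: [0.2, -0.2, -1.3]
width: 85.2
```

```bash
cat > look.py <<'E'
import sys
from cell import ctrl
from h import *
k,x,y,z0,tag=sys.argv[1],*map(float,sys.argv[2:5]),sys.argv[5]
s=ctrl.read_state(); p=ctrl.get_image("wrist"); E=wristE(p,s)
t=terra(p["image"]); print("fit",np.round(fitpot(p,k,x,y,t,E,z0),1))
print("net",[(np.round(d["location"]),round(d["confidence"],2)) for d in ctrl.mark_of(p,"pot_"+k)])
o=p["image"].copy(); m=cv2.resize(sil(p,k,x,y,E,z0),(640,480))
cv2.drawContours(o,cv2.findContours(m,0,1)[0],-1,(0,255,0),1)
cv2.imwrite(f"pics/w_{tag}.png",o[:,:,::-1])
print(s["clock"],np.round(s["eef_pos"],1),np.round(s["tool_rot"],4),s["width"],np.round(s["force"],2),np.round(s["qpos"],2))
E
python3 look.py xl 434 -224.6 0 xl1
```

```text
fit [ 432.9 -226.3 6209.  6429.3]
net [(array([ 429., -227.,    1.]), 0.9)]
3.2 [ 433.4 -226.2  150.1] [-1.5717e+00  2.0000e-04 -3.3000e-03] 85.23139746667358 [ 0.22 -0.18 -1.34] [ 0.63  0.47 -0.29  2.    0.21  0.69  0.21]
```

View pics/w_xl1.png

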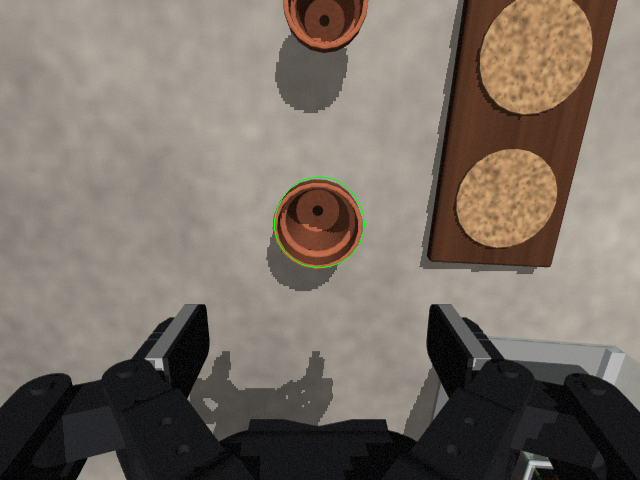

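apply_moves(motion=[[0.05,5,0.05,0,8.54],[0.05,9,0.05,0,8.54],[0.05,11.2,0.05,0,8.54],[0.05,12.2,0.05,0,8.54],[0.05,12.2,0.05,0,8.54],[0.05,12.2,0.05,0,5.0],[0.05,12.2,0.05,0,5.0],[0.05,12.2,0.05,0,5.0],[0.05,12.2,0.05,0,5.0],[0.05,12.2,0.05,0,5.0]])

```text
clock: 4.55
eef_pos: [434.5, -224.2, 28.1]
tool_rot: [-1.571, -0.0, -0.0]
force: [-0.0, 0.5, 0.1]
width: 49.8
```

```bash
python3 look.py xl 433 -226 0 xl2
```

```text
fit [  433.2  -225.5 16548.  18370.8]
net [(array([ 430., -223.,   -3.]), 0.78)]
4.55 [ 434.5 -224.2   28.1] [-1.5709e+00 -1.0000e-04 -0.0000e+00] 49.83129964885551 [-0.02  0.47  0.14] [ 0.55  0.68 -0.19  2.09  0.31  0.39  0.11]
```

View pics/w_xl2.png

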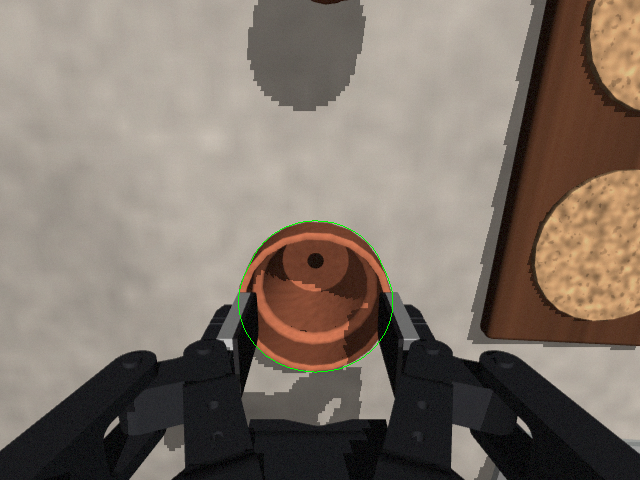

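```bash
python3 - <<'E'
from cell import ctrl
from h import *
p=ctrl.get_image("side")
cv2.imwrite("pics/side1.png",cv2.resize(p["image"][160:280,330:490],(800,600),interpolation=2)[:,:,::-1])
p2=ctrl.get_image("scene")
cv2.imwrite("pics/scene1.png",cv2.resize(p2["image"][180:300,120:280],(800,600),interpolation=2)[:,:,::-1])
w=ctrl.get_image("wrist");s=ctrl.read_state()
E=wristE(w,s);T=np.linalg.inv(E)@np.linalg.inv(w["tool_from_camera"])
for q in [(0,0,0),(25,0,0),(-25,0,0),(25,-18.7,0),(33,-18.7,0),(25,-36,0)]:
    X=s["eef_pos"]+rot(s["tool_rot"])@np.array(q); print(q,proj(w,X,E).round())
E
```

```text
(0, 0, 0) [[319. 273.]]
(25, 0, 0) [[367. 273.]]
(-25, 0, 0) [[271. 273.]]
(25, -18.7, 0) [[372. 288.]]
(33, -18.7, 0) [[389. 288.]]
(25, -36, 0) [[378. 305.]]
```

View pics/side1.png

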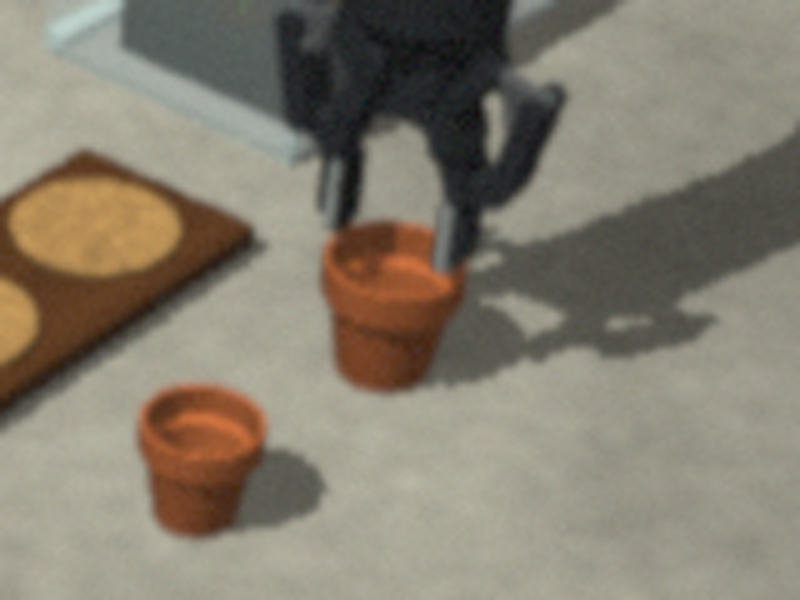

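View pics/scene1.png

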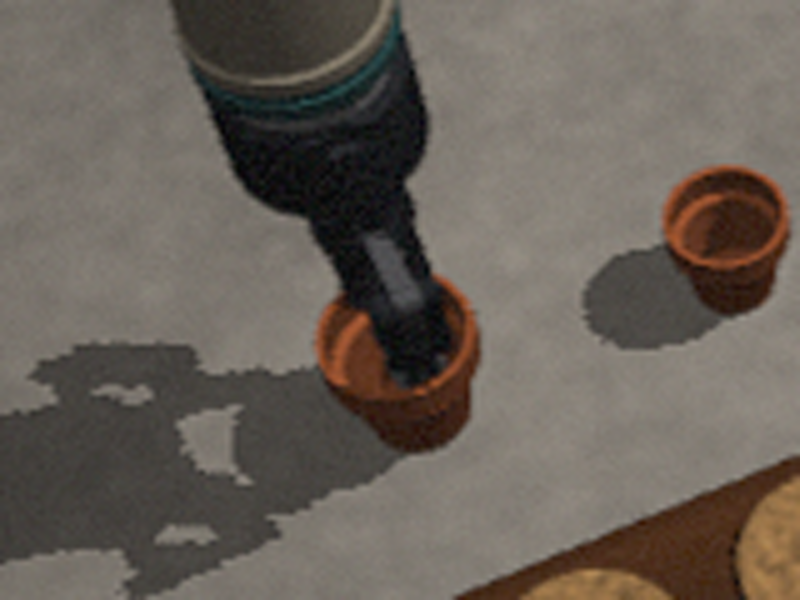

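```bash
python3 - <<'E'
from cell import ctrl
from h import *
s=ctrl.read_state(); R=rot(s["tool_rot"])
for n,(u0,v0) in (("side",(330,160)),("scene",(120,180))):
    p=ctrl.get_image(n); o=cv2.resize(p["image"][v0:v0+120,u0:u0+160],(800,600),interpolation=2)
    for y,c in((0,(255,0,0)),(-20,(255,255,0)),(-40,(0,255,0)),(-60,(0,255,255))):
        for x in(-25,25):
            for z in (-11,11):
                u=(proj(p,s["eef_pos"]+R@np.array([x,y,z]))[0]-[u0,v0])*5
                cv2.circle(o,tuple(u.astype(int)),4,c,-1)
    cv2.imwrite(f"pics/ov_{n}.png",o[:,:,::-1])
E
```

```text
(no output)
```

View pics/ov_side.png

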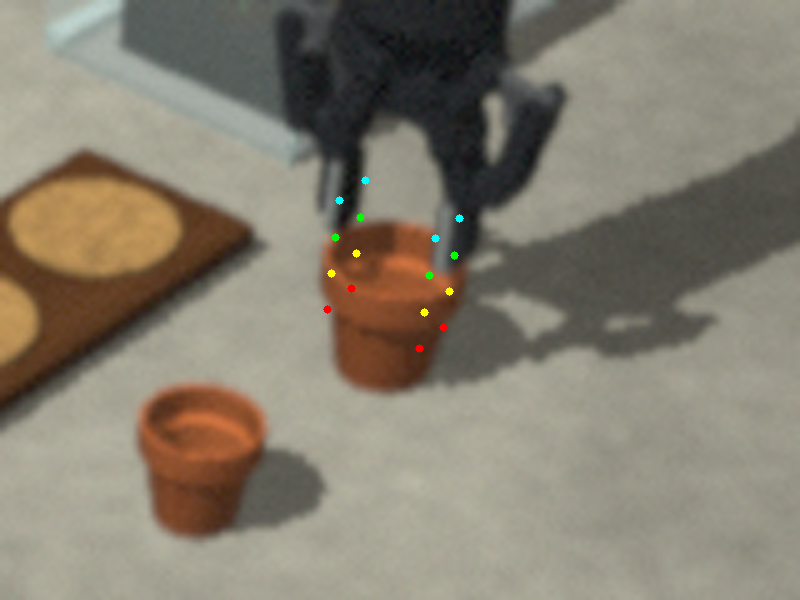

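View pics/ov_scene.png

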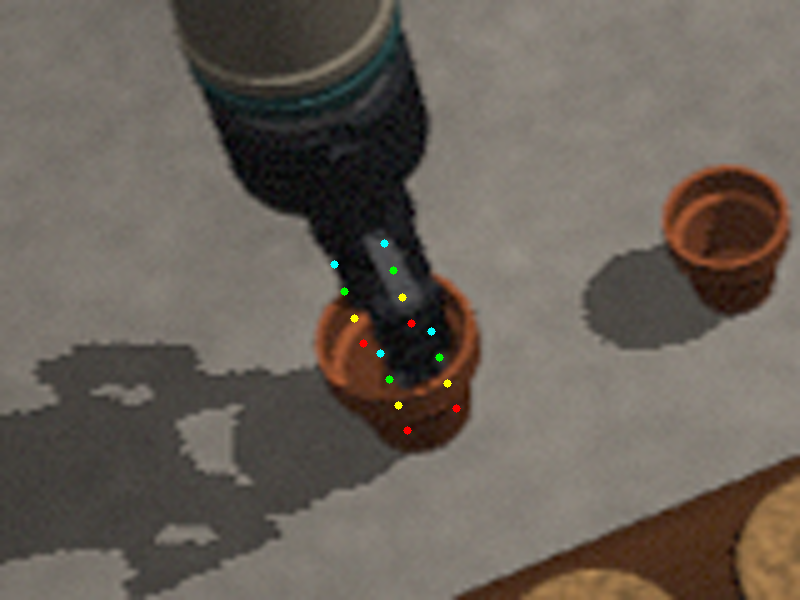

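The three pictures (fingertips at side-crop (335,225) and (445,270)) put the real fingertips level with the XL rim. That's about 40 mm behind the reported TCP, and the jaws closed to 50 mm without touching anything. I'll open them and go lower, watching the force.

apply_moves(motion=[[0,0,0,0,8.54],[0,0,0,0,8.54],[0,0,0,0,8.54],[0,0,0,0,8.54],[0,0.5,0,0,8.54],[0,1,0,0,8.54],[0,1.5,0,0,8.54],[0,2.0,0,0,8.54],[0,2.0,0,0,8.54]])

```text
clock: 6.02
eef_pos: [434.2, -224.0, 7.5]
tool_rot: [-1.57, 0.001, 0.0]
force: [0.1, -0.2, -0.3]
width: 85.2
```

```bash
cat > ov.py <<'E'
import sys
from cell import ctrl
from h import *
tag=sys.argv[1]
s=ctrl.read_state(); R=rot(s["tool_rot"]); hw=s["width"]/2
outs=[]
for n in ("side","scene"):
    p=ctrl.get_image(n); c=proj(p,s["eef_pos"]+[0,0,50])[0].astype(int); u0=np.clip(c[0]-50,0,540);v0=np.clip(c[1]-60,0,360)
    o=cv2.resize(p["image"][v0:v0+120,u0:u0+100],(400,480),interpolation=2)
    if len(sys.argv)>2:
      for y,c in((-30,(255,0,0)),(-40,(0,255,0)),(-50,(0,255,255))):
        for x in(-hw,hw):
            for z in (-11,11):
                u=(proj(p,s["eef_pos"]+R@np.array([x,y,z]))[0]-[u0,v0])*4
                cv2.circle(o,tuple(u.astype(int)),3,c,-1)
    outs.append(o)
cv2.imwrite(f"pics/ov_{tag}.png",np.hstack(outs)[:,:,::-1])
print(s["clock"],np.round(s["eef_pos"],1),np.round(s["width"],1),np.round(s["force"],2))
E
python3 ov.py xl3 1
```

```text
6.025 [ 434.2 -224.     7.5] 85.2 [ 0.07 -0.24 -0.3 ]
```

View pics/ov_xl3.png

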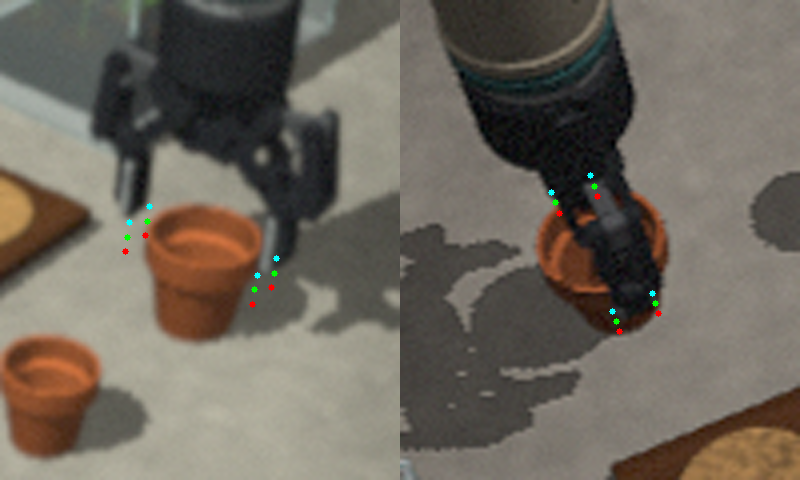

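apply_moves(motion=[[0,0.7,-0.15,0,8.54],[0,1.4,-0.15,0,8.54],[0,2.1,-0.15,0,8.54],[0,2.1,-0.15,0,8.54],[0,2.1,-0.15,0,5.5],[0,2.1,-0.15,0,5.5],[0,2.1,-0.15,0,5.5],[0,2.1,-0.15,0,5.5],[0,2.1,-0.15,0,5.5]])

```text
clock: 7.25
eef_pos: [434.4, -225.8, -12.2]
tool_rot: [-1.571, -0.0, -0.0]
force: [-2.0, 1.0, 6.3]
width: 63.4
```

```bash
python3 ov.py xl4; python3 look.py xl 433 -225.6 0 xl4
```

```text
7.25 [ 434.4 -225.8  -12.2] 63.4 [-1.99  1.02  6.31]
fit [  433.6  -224.3 28772.  31468.2]
net [(array([ 430., -227.,    0.]), 0.72)]
7.35 [ 434.4 -225.8  -12.2] [-1.5713e+00 -3.0000e-04 -3.0000e-04] 63.23399166062994 [-1.17  0.23  6.43] [ 0.52  0.76 -0.14  2.1   0.34  0.3   0.09]
```

View pics/ov_xl4.png

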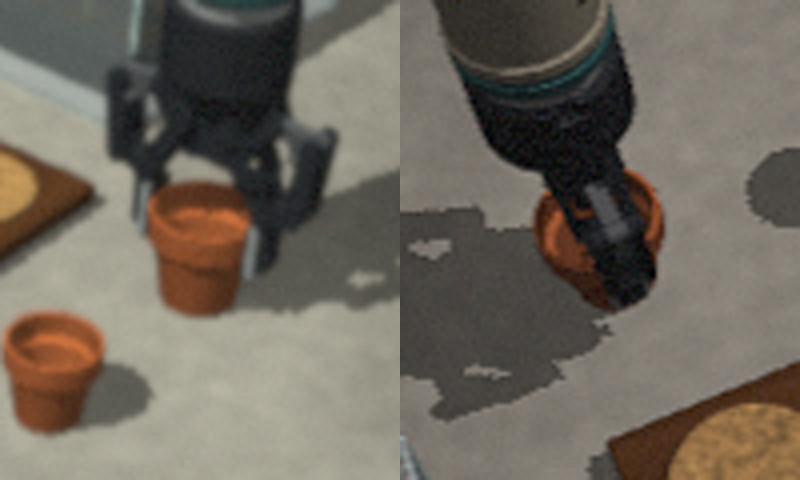

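View pics/w_xl4.png

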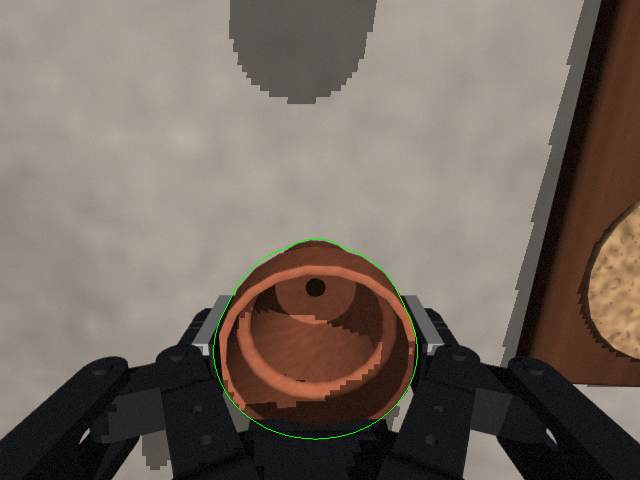

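apply_moves(motion=[[0,-0.5,0,0,5.5],[0,-2,0,0,5.5],[0,-5,0,0,5.5],[0,-8,0,0,5.5],[0,-10.5,0,0,5.5],[0,-10.5,0,0,5.5]])

```text
clock: 8.2
eef_pos: [436.0, -226.4, 94.3]
tool_rot: [-1.573, -0.004, -0.0]
force: [-0.2, 0.0, -1.4]
width: 63.5
```

```bash
python3 ov.py xl5; python3 look.py xl 434 -225.6 105 xl5
```

```text
8.2 [ 436.  -226.4   94.3] 63.5 [-0.16  0.01 -1.36]
fit [  433.4  -223.9 28720.  31816.6]
net [(array([ 429., -224.,  105.]), 0.93)]
8.3 [ 434.2 -225.8   92.2] [-1.5711e+00 -2.0000e-04 -3.0000e-04] 63.13384955433513 [-0.29 -0.37 -0.87] [ 0.6   0.57 -0.26  2.05  0.27  0.55  0.15]
```

View pics/ov_xl5.png

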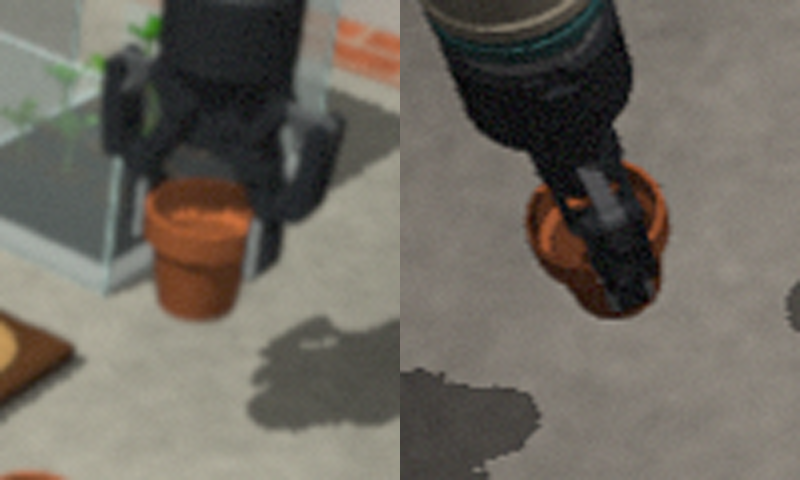

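View pics/w_xl5.png

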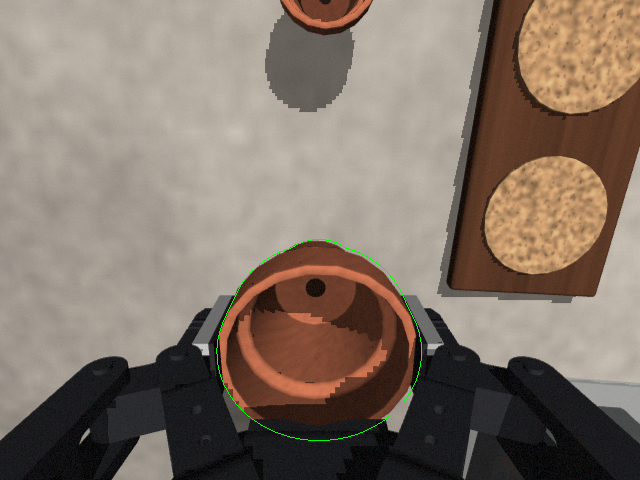

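apply_moves(motion=[[1.0,0,2.0,0,5.5],[3,0,6,0,5.5],[5.5,0,11,0,5.5],[8,0,16,0,5.5],[10.5,0,21,0,5.5],[13,0,26,0,5.5],[15.5,0,30.5,0,5.5],[17.2,0,33.4,0,5.5],[17.6,0,34.2,0,5.5],[17.6,2.0,34.2,0,5.5],[17.6,4.5,34.2,0,5.5],[17.6,6.5,34.2,0,5.5],[17.6,7.0,34.2,0,5.5],[17.6,7.0,34.2,0,5.5],[17.6,7.0,34.2,0,5.5]])

```text
clock: 10.28
eef_pos: [611.2, 116.4, 22.9]
tool_rot: [-1.57, -0.002, -0.0]
force: [0.5, 0.5, -2.7]
width: 63.4
```

```bash
python3 ov.py xl6; python3 look.py xl 610 117.3 35 xl6
```

```text
10.275 [611.2 116.4  22.9] 63.4 [ 0.48  0.48 -2.67]
fit [  609.6   139.4 53070.  34645. ]
net [(array([609., 115.,  33.]), 0.82)]
10.375 [611.2 116.5  22.9] [-1.5705e+00 -1.6000e-03 -1.0000e-04] 63.2896371325985 [ 0.89  0.1  -1.13] [-0.12  0.81 -0.18  1.73  0.23  0.63 -0.43]
```

View pics/ov_xl6.png

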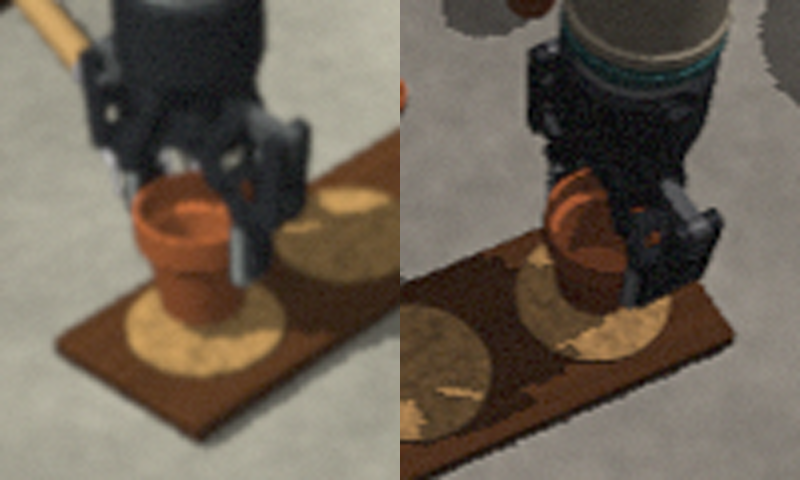

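View pics/w_xl6.png

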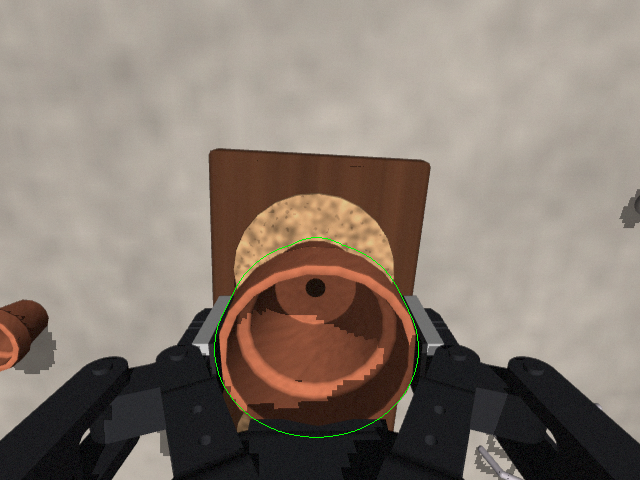

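apply_moves(motion=[[0,0.5,0,0,5.5],[0,0.9,0,0,5.5],[0,1.15,0,0,5.5],[0,1.25,0,0,5.5],[0,1.25,0,0,5.5]])

```text
clock: 11.1
eef_pos: [610.2, 116.4, 9.9]
tool_rot: [-1.571, 0.0, 0.0]
force: [-1.6, 0.1, 3.2]
width: 63.3
```

```bash
python3 ov.py xl7;python3 look.py xl 610 117.3 22 xl7
```

```text
11.1 [610.2 116.4   9.9] 63.3 [-1.58  0.07  3.18]
fit [  609.3   139.6 55224.  34684.9]
net [(array([607., 116.,  22.]), 0.57)]
11.2 [610.2 116.4   9.9] [-1.5709e+00  3.0000e-04  0.0000e+00] 62.79248119687518 [-3.69 -0.48  5.54] [-0.13  0.83 -0.18  1.73  0.23  0.6  -0.44]
```

View pics/ov_xl7.png

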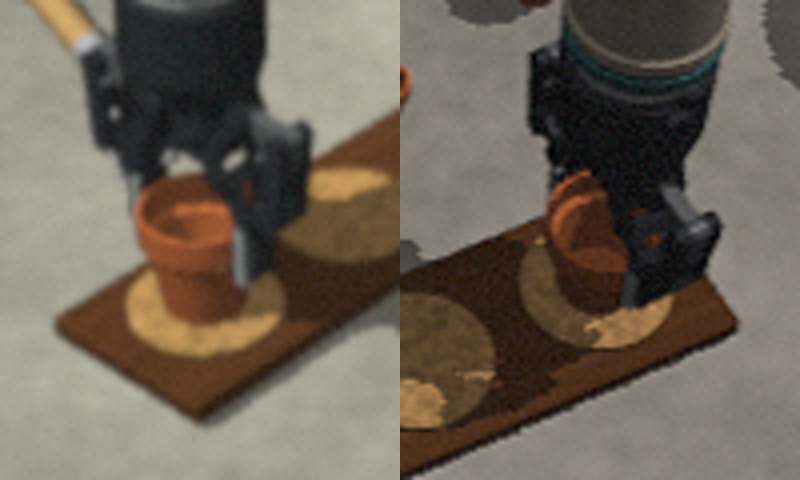

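apply_moves(motion=[[0,0,0,0,6.8],[0,0,0,0,7.6],[0,0,0,0,8.54],[0,0,0,0,8.54],[0,0,0,0,8.54],[0,-1,0,0,8.54],[0,-3,0,0,8.54],[0,-6,0,0,8.54],[0,-9,0,0,8.54],[-3,-9,-3.3,0,8.54],[-6.5,-9,-7.2,0,8.54],[-10,-9,-11.1,0,8.54],[-13.5,-9,-15,0,8.54],[-16.5,-9,-18.5,0,8.54],[-17.1,-9,-19.1,0,8.54],[-17.1,-9,-19.1,0,8.54],[-17.1,-9,-19.1,0,8.54]])

```text
clock: 13.42
eef_pos: [441.2, -73.5, 100.1]
tool_rot: [-1.57, -0.002, 0.002]
force: [0.2, 0.2, 0.0]
width: 85.4
```

```bash
python3 look.py l 439.5 -74.7 0 l1
cat > chk.py <<'E'
import sys
from cell import ctrl
from h import *
for n in("scene","side"):
    p=ctrl.get_image(n);t=terra(p["image"])
    for a in sys.argv[1:]:
        k,x,y,z=a.split(",");print(n,k,np.round(fitpot(p,k,float(x),float(y),t,None,float(z)),1),[np.round(d["location"]) for d in ctrl.mark_of(p,"pot_"+k)])
E
python3 chk.py xl,610,117,22

```

```text
fit [ 438.4  -76.5 5762.  6008.4]
net [(array([439., -78.,  -1.]), 0.56)]
13.425 [441.2 -73.5 100.1] [-1.5703 -0.0024  0.0017] 85.3620791047399 [0.24 0.21 0.04] [ 0.27  0.51 -0.23  2.15  0.24  0.5  -0.14]
scene xl [467.8  64.6 184.  888.4] [array([609., 117.,  22.])]
side xl [ 562.8   39.3 6147.   987.4] [array([606., 116.,  23.])]
```

View pics/w_l1.png

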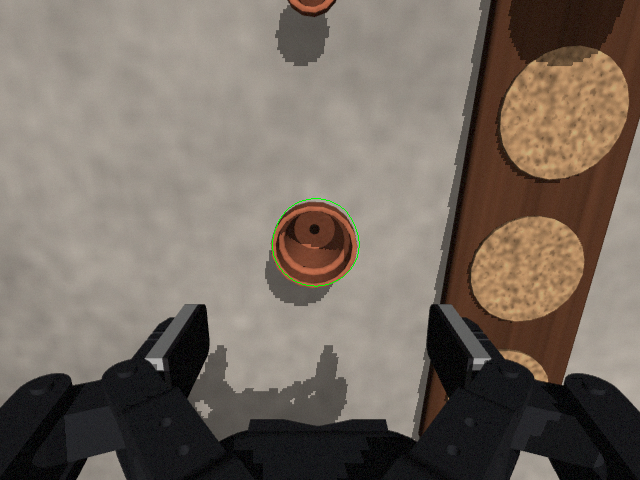

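apply_moves(motion=[[-0.05,4,-0.1,0,8.54],[-0.05,8,-0.1,0,8.54],[-0.05,10.5,-0.1,0,8.54],[-0.05,11.8,-0.1,0,8.54],[-0.05,11.8,-0.1,0,8.54],[-0.05,11.8,-0.1,0,6.5],[-0.05,11.8,-0.1,0,4.5],[-0.05,11.8,-0.1,0,4.5],[-0.05,11.8,-0.1,0,4.5],[-0.05,11.8,-0.1,0,4.5],[-0.05,11.8,-0.1,0,4.5]])

```text
clock: 15.1
eef_pos: [439.4, -75.8, -17.1]
tool_rot: [-1.572, -0.002, 0.0]
force: [-0.9, -0.9, 9.1]
width: 52.8
```

```bash
python3 ov.py l2;python3 look.py l 439 -75.5 0 l2
```

```text
15.1 [439.4 -75.8 -17.1] 52.8 [-0.87 -0.85  9.06]
fit [  438.7   -76.3 20005.  20816.2]
net [(array([437., -77.,  -0.]), 0.82)]
15.2 [439.4 -75.8 -17.1] [-1.5718 -0.0017  0.    ] 52.83208932441286 [-2.08  0.87  8.93] [ 0.26  0.75 -0.22  2.22  0.7   0.23 -0.6 ]
```

View pics/ov_l2.png

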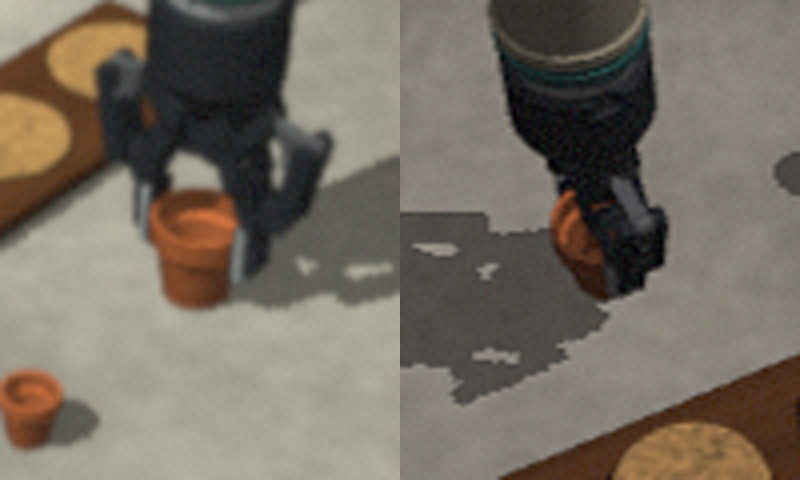

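View pics/w_l2.png

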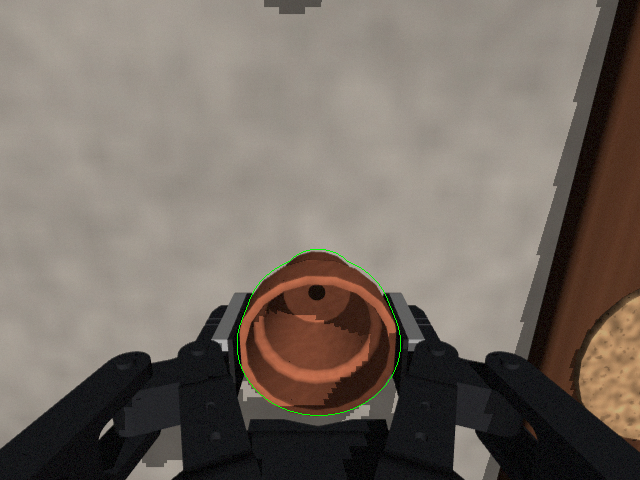

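apply_moves(motion=[[0,-0.5,0,0,4.5],[0,-2.5,0,0,4.5],[0,-6,0,0,4.5],[0,-9,0,0,4.5],[2,-9.5,1,0,4.5],[6,-9.5,3,0,4.5],[10.5,-9.5,5.3,0,4.5],[14.5,-9.5,7.3,0,4.5],[16.5,-9.5,8.3,0,4.5],[16.5,-9.5,8.3,0,4.5],[16.5,-7,8.3,0,4.5],[16.5,-4.5,8.3,0,4.5],[16.5,-3.2,8.3,0,4.5],[16.5,-3.0,8.3,0,4.5],[16.5,-3.0,8.3,0,4.5]])

```text
clock: 17.18
eef_pos: [604.3, 7.3, 12.2]
tool_rot: [-1.571, -0.001, -0.0]
force: [0.6, 0.8, -1.3]
width: 52.7
```

```bash
python3 ov.py l3;python3 look.py l 604.5 7.3 30 l3
```

```text
17.175 [604.3   7.3  12.2] 52.7 [ 0.61  0.85 -1.3 ]
fit [6.04900e+02 6.05000e+01 8.94050e+04 2.74082e+04]
net [(array([602.,   2.,  28.]), 0.75)]
17.275 [604.6   7.4  12.5] [-1.5706e+00 -1.5000e-03 -1.0000e-04] 52.76981958459009 [-0.94 -0.57 -1.07] [ 0.21  0.84 -0.43  1.78  0.55  0.65 -0.54]
```

View pics/ov_l3.png

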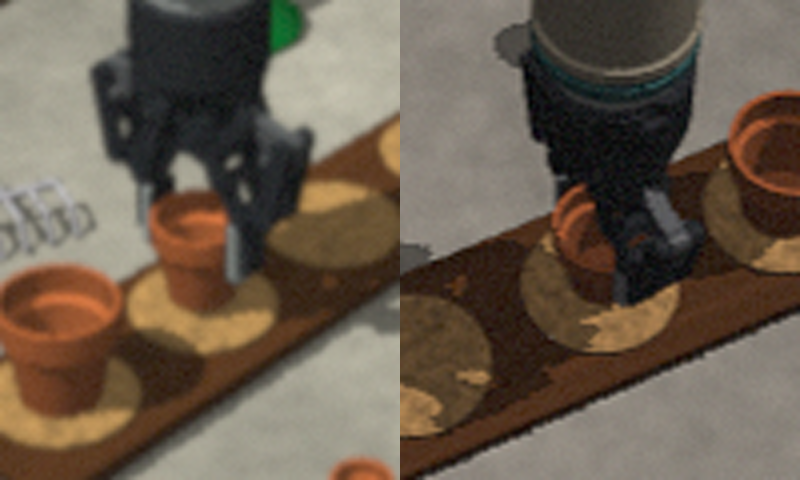

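View pics/w_l3.png

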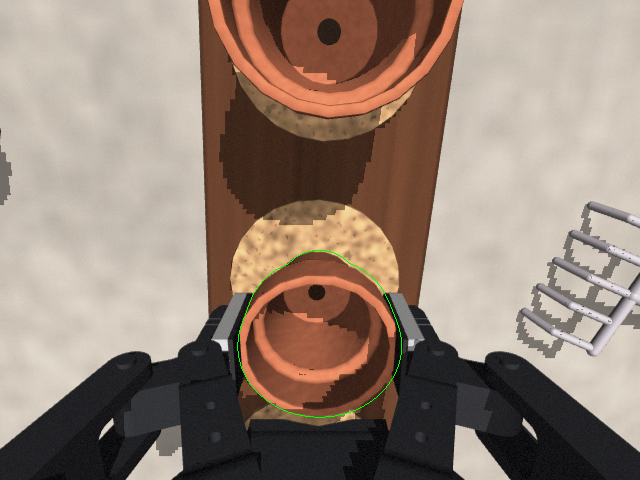

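apply_moves(motion=[[0,0.4,0,0,4.5],[0,0.65,0,0,4.5],[0,0.75,0,0,4.5],[0,0.75,0,0,4.5],[0,0.75,0,0,5.8],[0,0.75,0,0,7],[0,0.75,0,0,8.54],[0,0.75,0,0,8.54],[0,0.75,0,0,8.54],[0,-0.5,0,0,8.54],[0,-3,0,0,8.54],[0,-6,0,0,8.54],[0,-9,0,0,8.54]])

```text
clock: 19.0
eef_pos: [604.1, 7.4, 103.3]
tool_rot: [-1.571, -0.001, 0.0]
force: [-0.0, 0.2, 0.7]
width: 85.4
```

apply_moves(motion=[[-2,0,2,0,8.54],[-5.5,0,5.5,0,8.54],[-9,0,9,0,8.54],[-12.5,0,12.5,0,8.54],[-16,0,16,0,8.54],[-19.2,0,19.2,0,8.54],[-20.3,0,20.3,0,8.54],[-20.3,0,20.3,0,8.54],[-20.3,0,20.3,0,8.54]])

```text
clock: 20.12
eef_pos: [402.3, 209.2, 101.7]
tool_rot: [-1.571, -0.001, -0.002]
force: [1.0, -0.6, 0.7]
width: 85.2
```

```bash
python3 chk.py l,604,7,22; python3 look.py m 401 210.6 0 m1; 
```

```text
scene l [  625.6   -70.5 10107.    727.2] [array([603.,  10.,  21.]), array([440.,  77.,   1.]), array([399., 208.,   2.])]
side l [602.9  31.8  57.  666.2] [array([398., 213.,   2.]), array([604.,  10.,  20.]), array([434.,  84.,   1.])]
fit [ 399.6  208.8 3437.  3619.4]
net [(array([603.,   6.,  20.]), 0.94), (array([401., 210.,  -2.]), 0.83)]
20.325 [401.7 209.4 101.4] [-1.5711e+00 -1.0000e-04 -2.2000e-03] 85.06659417414967 [-0.54 -0.69  0.2 ] [-0.21  0.54 -0.48  2.13  0.46  0.57 -1.02]
```

View pics/w_m1.png

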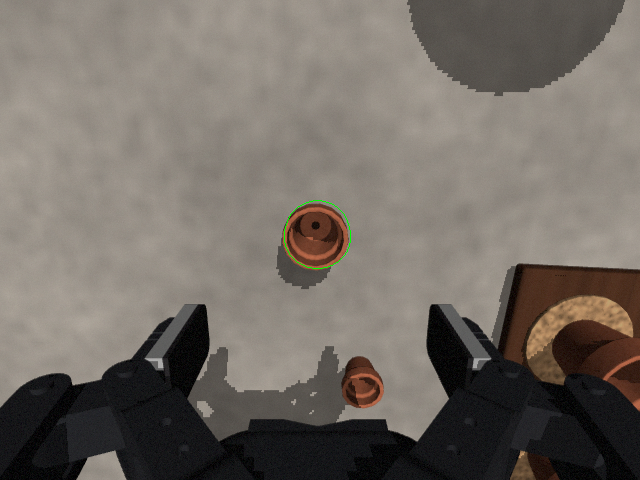

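apply_moves(motion=[[-0.15,4,0,0,8.54],[-0.15,8,0,0,8.54],[-0.15,11,0,0,8.54],[-0.15,12.4,0,0,8.54],[-0.15,12.4,0,0,8.54],[-0.15,12.4,0,0,6],[-0.15,12.4,0,0,3.5],[-0.15,12.4,0,0,3.5],[-0.15,12.4,0,0,3.5],[-0.15,12.4,0,0,3.5],[-0.15,12.4,0,0,3.5],[-0.15,12.4,0,0,3.5]])

```text
clock: 21.92
eef_pos: [400.2, 210.6, -21.1]
tool_rot: [-1.57, -0.002, 0.0]
force: [-1.7, -1.7, 11.3]
width: 41.0
```

```bash
python3 ov.py m2;python3 look.py m 400.5 209.5 0 m2
```

```text
21.925 [400.2 210.6 -21.1] 41.0 [-1.69 -1.65 11.29]
fit [  399.5   209.1 11950.  12710.4]
net [(array([401., 208.,  -1.]), 0.61)]
22.025 [400.2 210.5 -21.1] [-1.5702e+00 -2.1000e-03  2.0000e-04] 41.067164193760966 [-1.2  -0.35 10.77] [-0.39  0.76 -0.23  2.21  0.72  0.24 -1.26]
```

View pics/ov_m2.png

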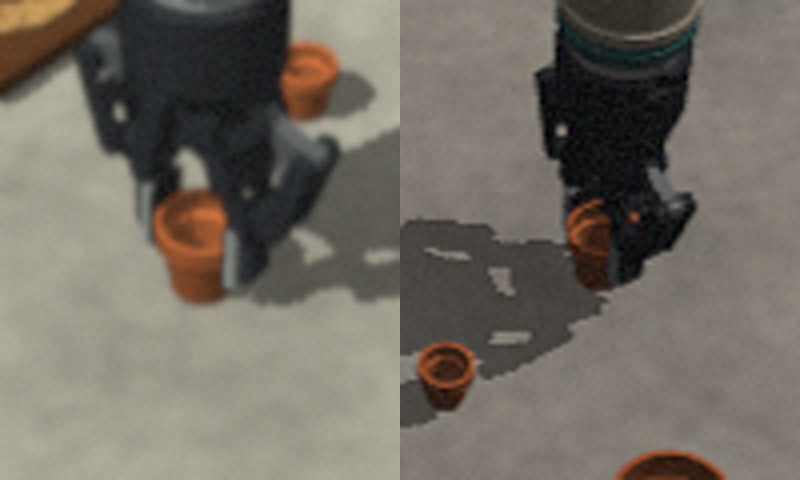

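View pics/w_m2.png

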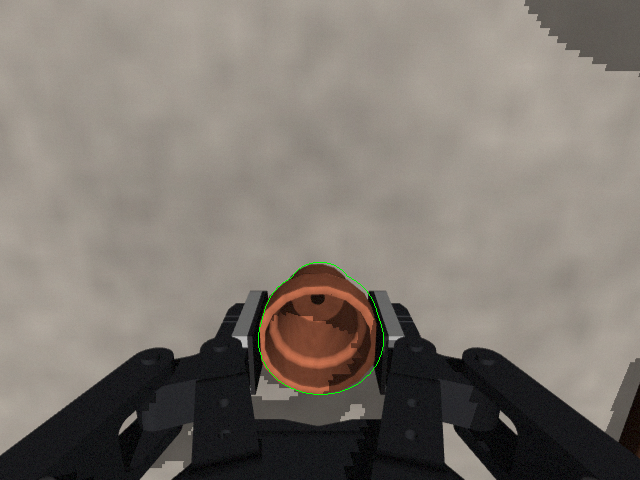

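apply_moves(motion=[[0,-0.5,0,0,3.5],[0,-2.5,0,0,3.5],[0,-6,0,0,3.5],[0,-9.5,0,0,3.5],[1.2,-10.8,-2,0,3.5],[3.9,-10.8,-6,0,3.5],[7,-10.8,-11,0,3.5],[10.2,-10.8,-16,0,3.5],[13.4,-10.8,-21,0,3.5],[16.6,-10.8,-26,0,3.5],[19.2,-10.8,-30,0,3.5],[19.9,-10.8,-31.2,0,3.5],[19.9,-9.5,-31.2,0,3.5],[19.9,-7,-31.2,0,3.5],[19.9,-4.5,-31.2,0,3.5],[19.9,-3.4,-31.2,0,3.5],[19.9,-3.2,-31.2,0,3.5],[19.9,-3.2,-31.2,0,3.5]])

```text
clock: 24.38
eef_pos: [598.8, -101.0, 10.1]
tool_rot: [-1.571, -0.001, 0.001]
force: [0.2, 0.4, 0.7]
width: 41.2
```

```bash
python3 ov.py m3;python3 look.py m 598.5 -102.7 30 m3
```

```text
24.375 [ 598.8 -101.    10.1] 41.2 [0.25 0.4  0.73]
fit [ 5.99100e+02 -4.64000e+01  8.66350e+04  1.57608e+04]
net [(array([ 599., -102.,   28.]), 0.7), (array([603.,   7.,  22.]), 0.61)]
24.475 [ 599.2 -101.5   10.4] [-1.5708e+00 -1.6000e-03  1.0000e-04] 41.269939271116115 [-0.07  0.28 -0.61] [ 0.43  0.86 -0.51  1.77  0.62  0.68 -0.43]
```

View pics/ov_m3.png

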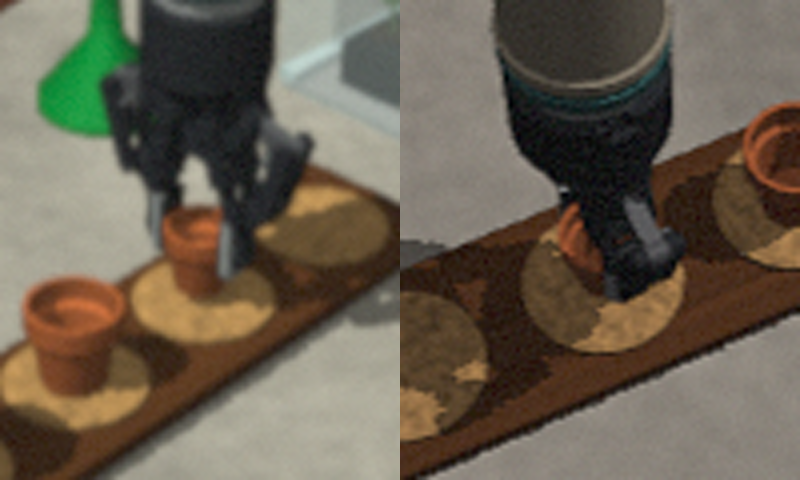

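View pics/w_m3.png

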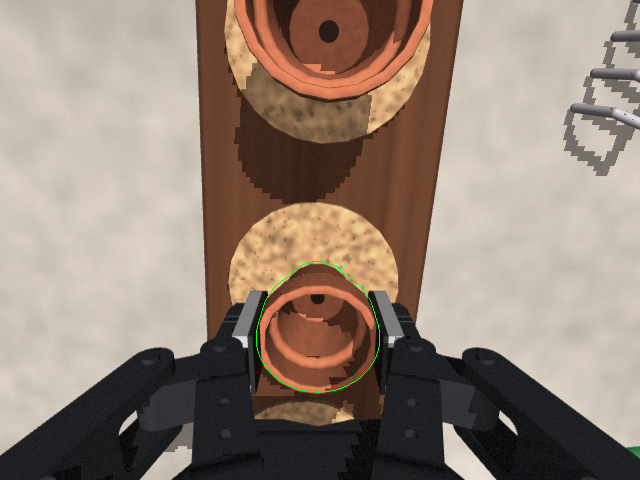

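apply_moves(motion=[[0,0.5,0,0,3.5],[0,0.8,0,0,3.5],[0,0.95,0,0,3.5],[0,0.95,0,0,3.5],[0,0.95,0,0,4.8],[0,0.95,0,0,6],[0,0.95,0,0,8.54],[0,0.95,0,0,8.54],[0,0.95,0,0,8.54],[0,0.95,0,0,8.54],[0,-0.5,0,0,8.54],[0,-3,0,0,8.54],[0,-6,0,0,8.54],[0,-9,0,0,8.54]])

```text
clock: 26.32
eef_pos: [598.7, -101.6, 101.5]
tool_rot: [-1.571, -0.001, 0.0]
force: [1.2, -0.5, 0.8]
width: 85.4
```

apply_moves(motion=[[-2,0,2.3,0,8.54],[-5.5,0,6.3,0,8.54],[-9,0,10.3,0,8.54],[-12.5,0,14.3,0,8.54],[-15,0,17.1,0,8.54],[-16,0,18.2,0,8.54],[-16,0,18.2,0,8.54],[-16,0,18.2,0,8.54]])

```text
clock: 27.32
eef_pos: [439.9, 79.2, 99.7]
tool_rot: [-1.571, -0.001, -0.002]
force: [1.3, -1.2, -0.3]
width: 85.5
```

```bash
python3 look.py s 438.4 81 0 s1; 
```

```text
fit [ 437.    79.1 1834.  1973.8]
net [(array([438.,  80.,  -2.]), 0.93), (array([603.,   7.,  26.]), 0.79)]
27.325 [439.9  79.2  99.7] [-1.5712e+00 -1.1000e-03 -2.2000e-03] 85.53851124282352 [ 1.32 -1.24 -0.25] [ 0.15  0.55 -0.56  2.15  0.54  0.58 -0.81]
```

View pics/w_s1.png

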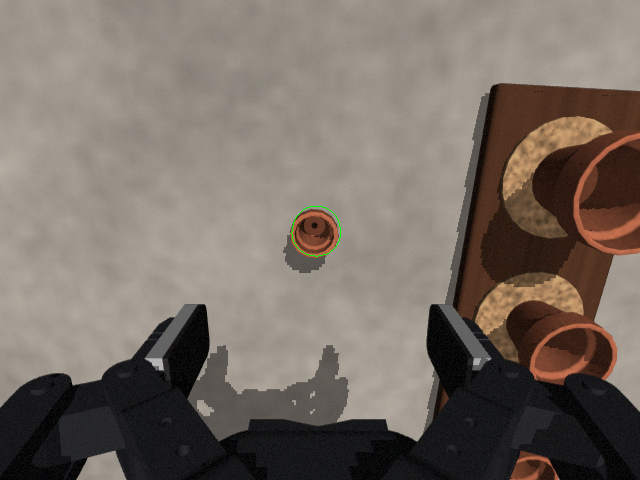

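apply_moves(motion=[[-0.1,4,-0.05,0,8.54],[-0.1,8,-0.05,0,8.54],[-0.1,11,-0.05,0,8.54],[-0.1,12.6,-0.05,0,8.54],[-0.1,12.6,-0.05,0,8.54],[-0.1,12.6,-0.05,0,6],[-0.1,12.6,-0.05,0,3.8],[-0.1,12.6,-0.05,0,2.3],[-0.1,12.6,-0.05,0,2.3],[-0.1,12.6,-0.05,0,2.3],[-0.1,12.6,-0.05,0,2.3],[-0.1,12.6,-0.05,0,2.3]])

```text
clock: 28.92
eef_pos: [438.0, 79.8, -25.5]
tool_rot: [-1.571, -0.002, 0.0]
force: [-1.1, 0.2, 7.8]
width: 30.1
```

```bash
python3 ov.py s2;python3 look.py s 438 80 0 s2
```

```text
28.925 [438.   79.8 -25.5] 30.1 [-1.07  0.19  7.8 ]
fit [ 437.4   79.5 6355.  6925.6]
net [(array([439.,  80.,  -0.]), 0.86)]
29.025 [438.   79.8 -25.5] [-1.5709e+00 -1.7000e-03 -1.0000e-04] 30.121131093051737 [-0.31 -0.32  7.72] [-0.06  0.77 -0.27  2.22  0.86  0.24 -1.1 ]
```

View pics/ov_s2.png

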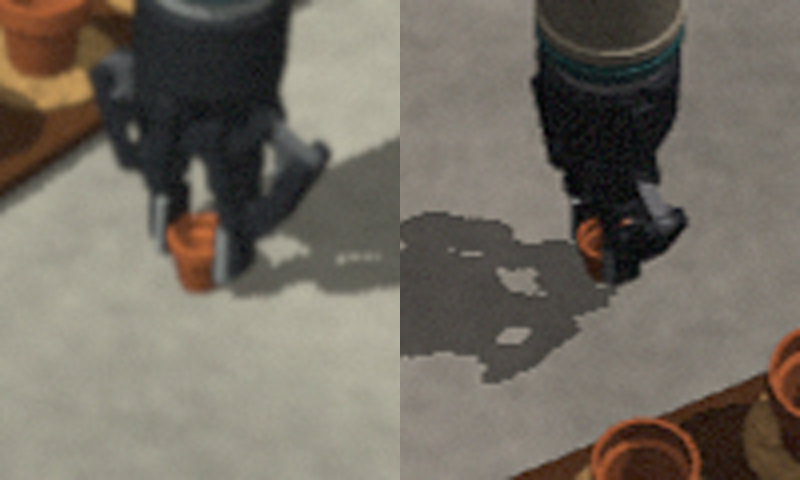

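View pics/w_s2.png

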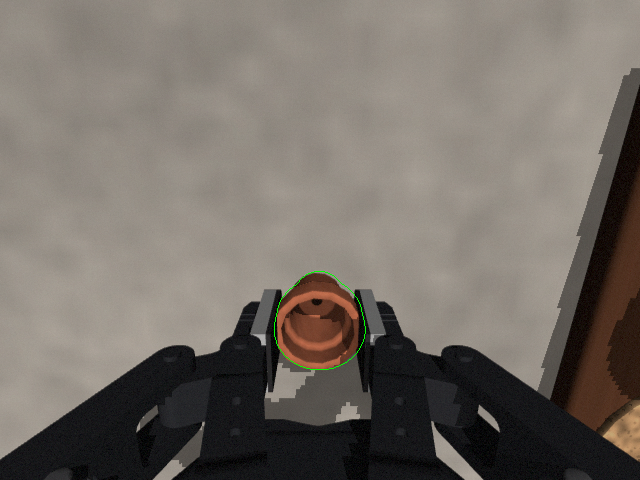

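apply_moves(motion=[[0,-0.5,0,0,2.3],[0,-2.5,0,0,2.3],[0,-6,0,0,2.3],[0,-9.5,0,0,2.3],[1,-10.8,-2,0,2.3],[3.2,-10.8,-6,0,2.3],[5.8,-10.8,-11,0,2.3],[8.4,-10.8,-16,0,2.3],[11,-10.8,-21,0,2.3],[13.7,-10.8,-26,0,2.3],[15.2,-10.8,-28.8,0,2.3],[15.4,-10.8,-29.2,0,2.3],[15.4,-9.5,-29.2,0,2.3],[15.4,-7,-29.2,0,2.3],[15.4,-4.5,-29.2,0,2.3],[15.4,-3.4,-29.2,0,2.3],[15.4,-3.2,-29.2,0,2.3],[15.4,-3.2,-29.2,0,2.3]])

```text
clock: 31.38
eef_pos: [591.9, -211.7, 6.1]
tool_rot: [-1.571, -0.001, 0.001]
force: [-0.1, 0.2, -0.3]
width: 30.1
```

```bash
python3 ov.py s3;python3 look.py s 592 -212.3 30 s3
```

```text
31.375 [ 591.9 -211.7    6.1] 30.1 [-0.07  0.24 -0.29]
fit [  592.7  -152.2 82389.   8479.6]
net [(array([ 591., -208.,   33.]), 0.88), (array([ 599., -103.,   22.]), 0.78)]
31.475 [ 592.2 -212.1    6.5] [-1.5712e+00 -1.5000e-03  1.0000e-04] 30.246646794698265 [0.61 0.49 0.06] [ 0.64  0.9  -0.58  1.7   0.69  0.74 -0.29]
```

View pics/ov_s3.png

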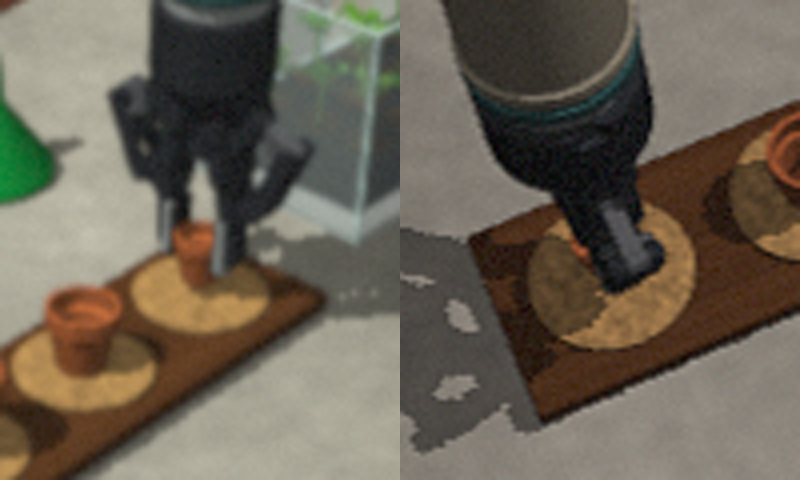

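View pics/w_s3.png

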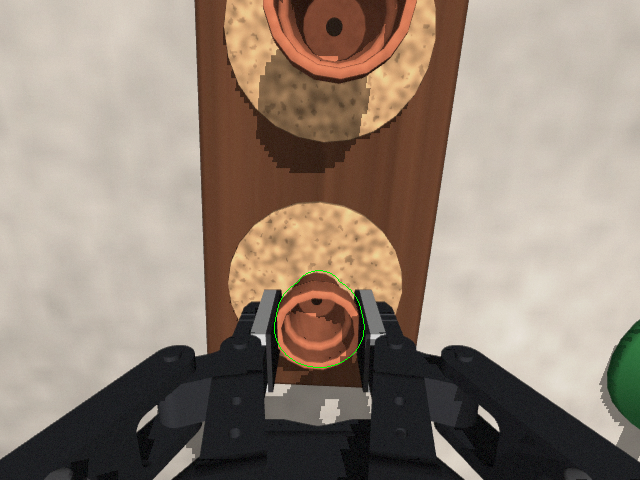

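apply_moves(motion=[[0,0.5,0,0,2.3],[0,0.85,0,0,2.3],[0,1.0,0,0,2.3],[0,1.0,0,0,2.3],[0,1.0,0,0,3.7],[0,1.0,0,0,5],[0,1.0,0,0,7],[0,1.0,0,0,8.54],[0,1.0,0,0,8.54],[0,1.0,0,0,8.54],[0,-0.5,0,0,8.54],[0,-3,0,0,8.54],[0,-7,0,0,8.54],[0,-12,0,0,8.54],[0,-17,0,0,8.54],[-6,-17,-1,0,8.54],[-12,-17,-2,0,8.54],[-18,-17,-3,0,8.54],[-18,-17,-3,0,8.54],[-18,-17,-3,0,8.54]])

```text
clock: 34.08
eef_pos: [412.6, -242.5, 176.7]
tool_rot: [-1.572, -0.003, -0.0]
force: [0.4, -0.1, 0.1]
width: 85.5
```

```bash
python3 - <<'E'
from cell import ctrl
from h import *
M={"s":(592,-212.3),"m":(598.5,-102.7),"l":(604.5,7.3),"xl":(610,117.3)}
for n in("scene","side"):
    p=ctrl.get_image(n); im=p["image"]; o=im.copy()
    for k,(x,y) in M.items():
        m=cv2.resize(sil(p,k,x,y,None,22),(640,480)); cv2.drawContours(o,cv2.findContours(m,0,1)[0],-1,(0,255,0),1)
        print(n,k,[np.round(d["location"]) for d in ctrl.mark_of(p,"pot_"+k)])
    print([np.round(d["location"]) for d in ctrl.mark_of(p,"glazed_pot")])
    c=proj(p,[601,-47,30])[0].astype(int); u0,v0=c[0]-120,c[1]-90
    cv2.imwrite(f"pics/fin_{n}.png",cv2.resize(o[v0:v0+180,u0:u0+240],(800,600),interpolation=2)[:,:,::-1])
s=ctrl.read_state();print(s["clock"],s["force"],s["eef_pos"])
E
```

```text
scene s [array([606.,  10.,  21.]), array([ 598., -105.,   25.])]
scene m [array([606.,  10.,  21.]), array([ 598., -105.,   25.])]
scene l [array([606.,  10.,  21.]), array([ 598., -105.,   25.])]
scene xl [array([611., 117.,  21.])]
[array([565., 480.,   2.])]
side s [array([ 591., -211.,   22.]), array([ 599., -101.,   21.]), array([603.,   8.,  22.])]
side m [array([ 591., -211.,   22.]), array([ 599., -101.,   21.]), array([603.,   8.,  22.])]
side l [array([ 591., -211.,   22.]), array([ 599., -101.,   21.]), array([603.,   8.,  22.])]
side xl [array([607., 117.,  22.]), array([ 592., -208.,   20.])]
[array([561., 480.,   6.])]
34.675 [ 0.2545582   0.30630273 -0.01557447] [ 411.61067548 -242.02812298  175.44321384]
```

View pics/fin_scene.png

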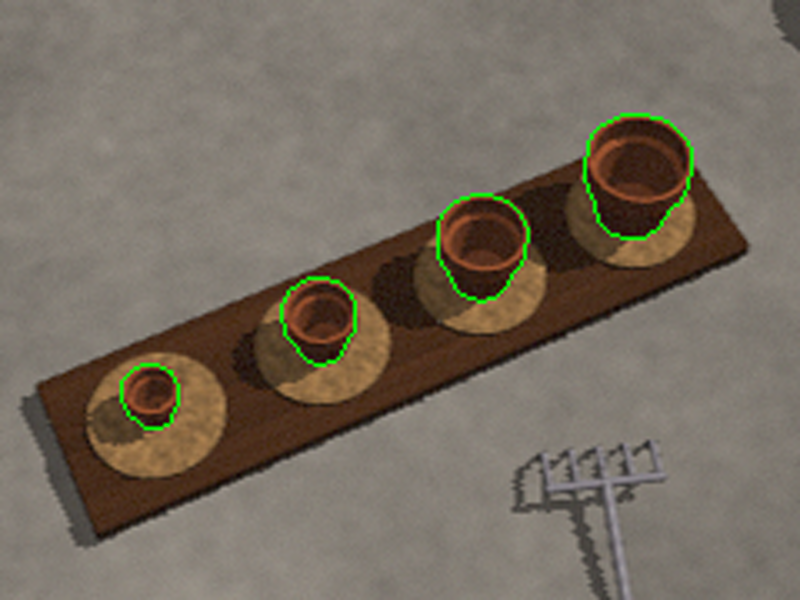

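View pics/fin_side.png

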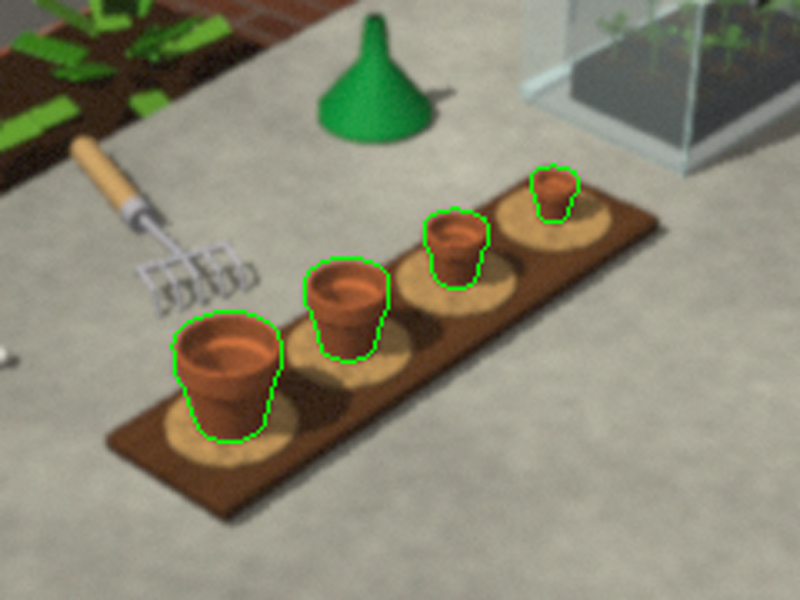

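All four pots match the outlines drawn at their mat centres in both views, smallest next to the planter and largest next to the white pot. I'm handing the job in.

```bash
python3 - <<'E'
from cell import ctrl
print(ctrl.finish_job())
E
```

```text
the job is handed in; nothing more can be done
None
```

All four pots are on their mats and the job is handed in, at about 35 s of the 112 s allowed. From the planter end the order is smallest (mat a), second smallest (b), second largest (c), largest (d). I lowered each one to within a millimetre or so of its mat, or onto it, before letting go.

- **Final checks:** In the last scene and side pictures all four pots stand upright and match the outlines drawn at their mat centres. The network positions were within about 4 mm of those centres. The arm is clear, with near zero force on the tool. The white pot shows within about 5 mm of where it was first seen, which is within the networks' error.
- **Fingertips not at the reported TCP:** The cameras put the real fingertips about 40 to 50 mm behind it. My first try at the largest pot closed on empty air just above the rim without touching it. I corrected the heights for all four grasps.
- **Smaller disagreements:**
  - The reported width was 3 to 4 mm under each rim's diameter.
  - My own colour-based position check failed for pots already on the mats, because they merged with the dark board. I relied on the networks and the outlines there instead.
  - The networks missed the smallest pot in the last scene picture, but found it in the side view.

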